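Turn the thrust plate over against the fixture step

TASK

The flat steel thrust plate lies bearing face down on the front shelf of the grey fixture block. Without gripping it or picking it up, push its front edge so that its far edge bears on the step behind it, tip it up on edge there and over the step, so that it lies bearing face up on the raised bed; then push it along the bed until it is squarely home against the back stop. Leave the loose things around the block where they are and finish clear of everything.

Things in the scene. Friction and masses are not known exactly. Their poses are not given: they have to be found in the camera images.
- plate: loose steel thrust plate 70 x 80 x 10 mm (own x, y, z), 0.27 to 0.47 kg. Origin at its very centre. Its -z face is the bearing face (wide bronze ring round a dark bore); its +z face is plain with bore and four small corner holes. At the start +z is up and its +x edge faces the step, a few mm to 14 mm short of it, at most 0.12 rad out of square and up to 18 mm off the middle sideways
- edge_far (a point): middle of the plate's +x end face (35 mm from its centre, half-way through the thickness), next to the step at the start. Pressed against the step and pushed upward at the front edge, the plate turns about this edge, at the foot of the step; past upright it falls over onto the bed by itself
- edge_near (a point): middle of the plate's -x end face (35 mm from its centre, half-way through the thickness): the front edge at the start. It overhangs the shelf's front by 15 mm when the plate is against the step (more before), so a fingertip in front of it can reach lower than the plate's underside; it ends against the back stop
- fixture: grey cast-aluminium fixture block, bolted down, 167 x 150 mm. Origin on the bench under the middle of the step face; +x from shelf to stop (away from the robot), y along the step, z up. Front shelf: x -55 to 0 mm, top z = 30. Step: upright face at x = 0, 10 mm high. Raised bed: x 0 to 96, top z = 40. Stop: face at x = 96, up to z = 56. All across the full width; low bolt lugs (to z = 21, y = 103) at the sides
- stop_face (a point): point on the face of the back stop, middle of its length, 5 mm above the raised bed (fixture frame 96, 0, 45 mm)
- socket: rust-flecked spline socket, standing, 38 mm diameter, 45 mm high, on the bench beside the fixture at its left (+y); origin at its underside; leave alone
- washer: bronze thrust washer, 52 mm outside, 28 mm bore, 6 mm thick, flat on the bench beside the fixture at its right (-y); origin at its underside; leave alone
- extension: chrome wobble extension, about 140 mm long, 21 mm thick, lying behind the fixture; origin under its middle; leave alone
- weight: brass check weight, 48 mm diameter, 53 mm high; origin at its underside; leave alone
- wrench: steel wrench, 190 mm, flat on the bench at the left; origin under its middle; leave alone
- small_socket: small plain socket, 26 mm diameter, 30 mm high, standing at the right; origin at its underside; leave alone
Not all that is in view belongs to the job. There is more than one size of the plate; the job needs the smallest.

How it is judged:
On the way, in this order (a step that is already met when the one before it is completed fails the run):
1. the plate is tipped up on edge, its far edge down at the step (angle between plate's own z axis and vertical between 1.2 and 2.2 rad and x of edge_far in the frame of fixture between -0.03 and 0.02 m and z of edge_far in the frame of fixture below 0.056 m), for 0.04 s.
2. the plate lies bearing face up on the raised bed (angle between plate's own z axis and vertical above 3.06 rad and z of plate in the frame of fixture between 0.041 and 0.049 m), for 0.2 s.
At the end, for the whole second after the job is handed in: The plate lies flat on the raised bed with its bearing face up, the edge that was in front now within 4 mm of the back stop, square to it within 0.07 rad, within 45 mm of the bed's middle sideways, and at rest (all of step 2 and x of edge_far in the frame of fixture below 0.055 m and x of edge_near in the frame of fixture between 0.092 and 0.099 m and angle between the x axis of plate and the x axis of fixture, either way round below 0.07 rad and y of plate in the frame of fixture between -0.045 and 0.045 m and linear speed of plate below 0.01 m/s and angular speed of plate below 0.1 rad/s); the robot touches nothing.
It fails at once if the plate is lifted: its far edge, which only pivots at the step, rises more than 68 mm above the bench (38 mm above the shelf) (height (world z) of edge_far above 0.068 m).
It fails at once if a loose thing near the block is disturbed (moved over 15 mm) (distance of any of socket, washer, extension, weight, wrench, small_socket from where it was at the start of the episode above 0.015 m).
It also fails if it takes over 51 s, if anything falls off the work surface, if the arm or the gripper's body presses on something with over 40 N, if the wrist force passes 120 N, or if a joint passes its speed limit or range.

ROBOT

A 6-joint arm with a two-finger parallel gripper is mounted at the origin on the work surface. World frame = base frame: x ahead of the robot, y to its left, z up, the work surface at z = 0. Lengths are in m, angles in rad, forces in N, time in s.
With the tool pointing down it reaches from about 0.225 to 0.875 m from the base axis. Payload 3.4 kg.
Tool frame: the origin (TCP) lies between the finger pads; the fingertips stand 11 mm ahead of it and the grasp point (between the pads) lies 8 mm behind it; z points along the fingers, y is the line along which they close (so a half turn about z gives the same grasp; the last joint's range is limited). The gripper opens to 85 mm and grips with 20 to 120 N. Pads are 22 mm wide; open, the fingers measure 114 mm over their backs; the gripper's body (76 mm by 85 mm) begins 54 mm behind the grasp point. The pads swing forward as they close: fully open they stand 13 mm farther back than shut.
Start: joints at [0.991, 0.276, 1.505, -0, 1.361, -0.121], TCP at [0.255, 0.516, 0.242] pointing down, gripper open.
Joint ranges: [-2.89, 2.89], [-0.75, 2.08], [0.22, 2.7], [-1.18, 4.32], [0.11, 2.71], [-2.7, 2.7]. Speed limits (rad/s): [2.57, 2.57, 3.14, 3.14, 3.14, 3.14].

INTERFACE

Orientations are given as a unit quaternion [w, x, y, z].
In Python, from rig import sensors, eyes, manip gives the robot as it stands.
- The arm moves only by the tool drive_tool, never from a script. Its argument "deltas" is a list of rows, each an object with "linear": the shift along the world's x, y, z in mm, a list of three; "twist": the turn about the world's z in degrees; "claw": the opening, from 0 (shut) to 1 (fully open). In form: [{"linear": [tx, ty, tz], "twist": twist, "claw": claw}, ...]. A call has 1 to 12 rows; each row is the pose to reach, as a shift and turn from the pose commanded when the call began; what a row does not reach only later rows make up. A row lasts 1/12 s, in which the tool goes at most 41.7 mm and 7.16 degrees, less where a joint would pass 70% of its speed; a pose out of reach is approached as far as the arm can. A call with a gripper value outside its range is refused whole. The fingers move at their own pace and stop on an object; "squeeze" is the grip in N (left out, the last holds). Time passes only in rows, so rows that repeat a pose let the fingers close. It gives the time, the measured TCP pose, the force, the opening and the grip force at its end, in the units of the state.
- sensors.get_state(): the state, without advancing time (a new reading comes with each control period).
- eyes.get_image(name): name is "scene" or "side" or "wrist"; returns the picture (384x512x3 uint8, red, green, blue); there is no depth.
- eyes.camera_model(name): a dict with "intrinsics" (3x3 intrinsics, pixels), "R" (3x3) and "t" (3): a world point X has camera coordinates R X + t. Camera axes: x right, y down, z forward; pixel columns grow to the right and rows downward; lengths in m; the calibration is good to about 2 mm. A picture is of the moment at which its call begins: read the wrist's pose just before it. camera_model takes no time and is no camera call; for the wrist camera it gives the pose at the moment of the call.
- manip.sign_off(): hands the job in; it is judged then, once.
The state is a dict: "clock": time; "qpos": joint angles; "qd": joint speeds; "effort": joint torques, N m; "position": TCP position; "ee_rot": TCP orientation; "contact_force": force on the tool from outside, world axes, zero at the start; "moment": the same for the moment, N m; "width": finger opening in m; "gripper_force": force on a finger pad.
Only numpy, scipy, OpenCV 4.12 (cv2) and the standard library are available. Lean on these libraries where they do the work, as an engineer would, in place of code of your own. Each camera call takes 0.05 s, during which the arm holds its last target. There are 200 camera calls.

## Working session

There is one attempt and no reset: what is moved stays moved. The work goes in short steps, Python scripts to look and compute and a tool call to move; the robot and the scene stay as the last step left them, time stands still between calls to the robot, and variables do not carry over. Pictures are saved under pics/ and viewed, at most 10 in all, crops included, and the job is handed in when it is done.

Besides the shell and the picture viewer there is one more tool, called after "Call:" as name(argument=value, ...), one argument or row to a line, values as JSON. drive_tool: Moves the arm, as the interface text tells. Its arguments: {"type":"object","properties":{"deltas":{"type":"array","items":{"type":"object","properties":{"linear":{"type":"array","items":{"type":"number"}},"twist":{"type":"number"},"claw":{"type":"number"}}}},"squeeze":{"type":"number"}},"required":["deltas"]}

```bash
mkdir -p pics; ls; python3 - <<'E'
from rig import sensors, eyes
import cv2
s=sensors.get_state(); print(s)
for n in("scene","side"):
    im=eyes.get_image(n); cv2.imwrite(f"pics/{n}0.png",cv2.cvtColor(im,cv2.COLOR_RGB2BGR))
    print(n,eyes.camera_model(n))
E
```

```text
pics
{'clock': 0.0, 'qpos': array([ 9.90973327e-01,  2.76615939e-01,  1.50615926e+00, -1.26710330e-05,
        1.36068652e+00, -1.21029920e-01]), 'qd': array([-4.55767076e-04,  5.53101082e-04,  2.24779607e-03,  4.17895572e-05,
       -4.70059090e-04,  1.30945258e-03]), 'effort': array([ 7.19039817e-04, -4.16778409e+01, -2.45808613e+01, -3.00630313e-05,
        1.10963755e-02,  1.80917297e-06]), 'position': array([0.25438795, 0.51509169, 0.24141734]), 'ee_rot': array([-3.15005358e-04,  2.27388522e-01,  9.73803670e-01, -8.79865190e-04]), 'contact_force': array([-1.12045965, -0.41979717,  0.40834944]), 'moment': array([-0.005225  ,  0.01820086,  0.01402604]), 'gripper_force': 0.0, 'width': 0.08536631075278553}
scene {'intrinsics': array([[496.13581514,   0.        , 251.84564695],
       [  0.        , 496.13581514, 195.31351714],
       [  0.        ,   0.        ,   1.        ]]), 'R': array([[ 0.56457827,  0.8251091 , -0.02112699],
       [ 0.47817906, -0.34784156, -0.80644345],
       [-0.67275268,  0.44519796, -0.59093368]]), 't': array([-0.34552877, -0.21346312,  1.72772342])}
side {'intrinsics': array([[352.23453262,   0.        , 262.69434708],
       [  0.        , 352.23453262, 195.09614941],
       [  0.        ,   0.        ,   1.        ]]), 'R': array([[ 0.99969782, -0.01667047,  0.01806563],
       [ 0.00115891, -0.70213572, -0.7120422 ],
       [ 0.0245546 ,  0.71184797, -0.70190423]]), 't': array([-0.55874118,  0.03864221,  0.89817203])}
```

View pics/scene0.png

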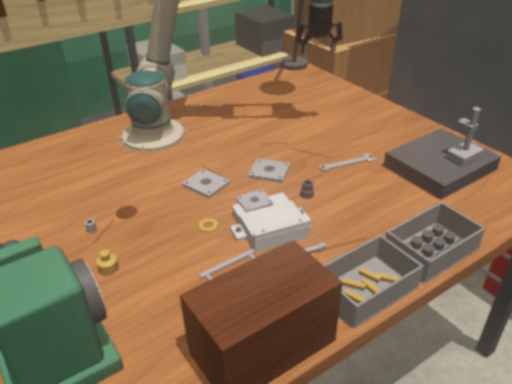

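View pics/side0.png

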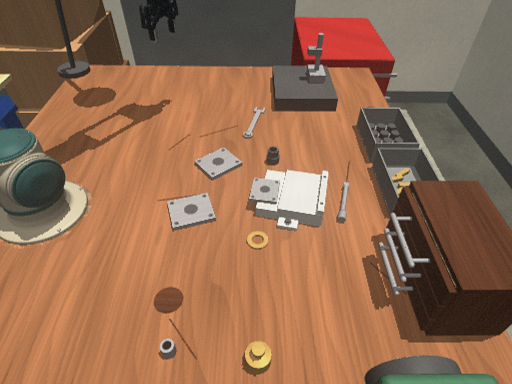

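The view shows three possible plates: on the grey block at side (265,190) / scene (256,200), loose on the bench at side (218,162) / scene (269,169), and loose on the bench at side (191,210) / scene (206,182). I choose the smaller one on the block's shelf and will check it in a close crop.

```bash
cat > h.py <<'E'
import numpy as np, cv2
from rig import sensors, eyes
CM={n:eyes.camera_model(n) for n in("scene","side")}
def ray(n,uv,z,cm=None):
    c=cm or CM[n]; d=c["R"].T@np.linalg.inv(c["intrinsics"])@np.array([*uv,1.]); o=-c["R"].T@c["t"]
    return o+d*(z-o[2])/d[2]
def proj(n,X,cm=None):
    c=cm or CM[n]; p=np.asarray(X)@c["R"].T+c["t"]; q=p@c["intrinsics"].T; return q[...,:2]/q[...,2:]
E
python3 - <<'E'
from h import *
a=cv2.imread("pics/side0.png")[160:240,230:350]; b=cv2.imread("pics/scene0.png")[180:260,215:335]
a=cv2.resize(a,None,fx=5,fy=5,interpolation=cv2.INTER_CUBIC)
cv2.imwrite("pics/c1.png",a)
print(ray("side",(265,190),.04),ray("side",(283,170),.04), ray("side",(325,196),.05), ray("side",(218,162),.0))
for n,p in (("washer",(257,240)),("socket",(273,160))): print(n,ray("side",p,.0))
E
```

```text
[0.56470317 0.03411813 0.04      ] [0.61578619 0.11351305 0.04      ] [0.71414816 0.00228427 0.05      ] [0.42912871 0.19602096 0.        ]
washer [ 5.43668590e-01 -9.70268774e-02 -1.11022302e-16]
socket [0.59336451 0.20638859 0.        ]
```

View pics/c1.png

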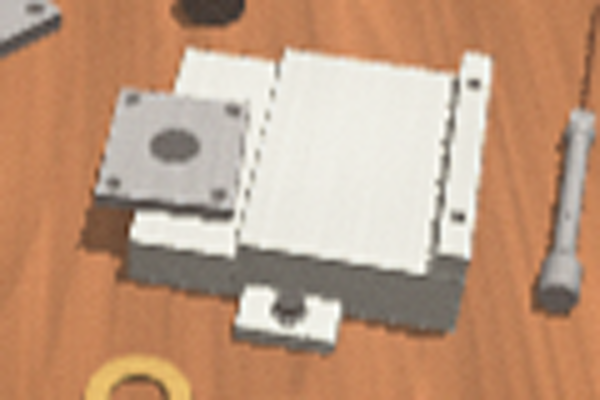

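The crop shows the plate on the shelf, plain face up at crop (175,145), edge just short of the step. It is clearly smaller than the two on the bench, so that's the one. I'm moving above the block for a wrist view.

Call:
drive_tool(
  deltas=[
    {"linear": [20, -38, 5], "twist": 2, "claw": 0.6},
    {"linear": [40, -76, 10], "twist": 4, "claw": 0.6},
    {"linear": [60, -114, 20], "twist": 6, "claw": 0.6},
    {"linear": [80, -152, 30], "twist": 8, "claw": 0.6},
    {"linear": [100, -190, 40], "twist": 10, "claw": 0.6},
    {"linear": [120, -228, 50], "twist": 12, "claw": 0.6},
    {"linear": [140, -266, 60], "twist": 14, "claw": 0.6},
    {"linear": [160, -304, 60], "twist": 16, "claw": 0.6},
    {"linear": [180, -342, 60], "twist": 18, "claw": 0.6},
    {"linear": [200, -380, 60], "twist": 20, "claw": 0.6},
    {"linear": [220, -418, 60], "twist": 22, "claw": 0.6},
    {"linear": [240, -456, 60], "twist": 22, "claw": 0.6},
  ],
)

```text
clock: 1.1
position: [0.485, 0.0764, 0.3022]
ee_rot: [-0.0, 0.037, 0.999, 0.0]
contact_force: [0.8, 1.1, -0.8]
width: 0.0515
gripper_force: 0.0
```

Call:
drive_tool(
  deltas=[
    {"linear": [0, -20, 0], "twist": 0, "claw": 0.6},
    {"linear": [0, -20, 0], "twist": 0, "claw": 0.6},
    {"linear": [0, -20, 0], "twist": 0, "claw": 0.6},
    {"linear": [0, -20, 0], "twist": 0, "claw": 0.6},
  ],
)

```text
clock: 1.43
position: [0.4843, 0.059, 0.302]
ee_rot: [-0.0, 0.037, 0.999, 0.001]
contact_force: [0.0, 0.7, -0.0]
width: 0.0517
gripper_force: 0.0
```

```bash
python3 - <<'E'
from h import *
import pickle
s=sensors.get_state(); cm=eyes.camera_model("wrist"); im=eyes.get_image("wrist")
pickle.dump(cm,open("w1.pkl","wb")); cv2.imwrite("pics/w1.png",cv2.cvtColor(im,cv2.COLOR_RGB2BGR))
b=cv2.resize(cv2.cvtColor(im,cv2.COLOR_RGB2BGR),(800,600),interpolation=cv2.INTER_CUBIC);cv2.imwrite("pics/w1b.png",b)
print(s["position"],s["ee_rot"],s["width"],-cm["R"].T@cm["t"])
E
```

```text
[0.48430241 0.0589887  0.30203397] [-4.64370546e-04  3.74803507e-02  9.99297119e-01  5.24363335e-04] 0.051702524969591476 [0.41833674 0.06352323 0.43254398]
```

View pics/w1b.png

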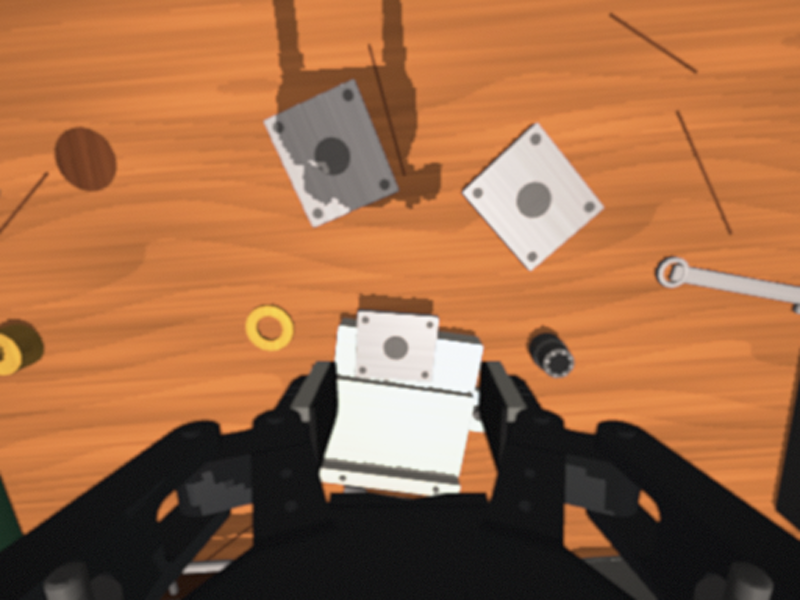

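The view shows the plate with its top-face corners at (360,311), (439,318), (436,382), (356,380) and the step's upper edge from (337,378) to (474,395). The stop is at (325,462)-(462,482). The washer is at (270,328) and the socket at (550,352).

```bash
python3 - <<'E'
from h import *
import pickle
cm=pickle.load(open("w1.pkl","rb"))
f=lambda u,z: ray("",np.array(u)*.64,z,cm)[:2]
C=np.array([f(u,.04) for u in((360,311),(439,318),(436,382),(356,380))]);print("plate",C.round(4).tolist(),C.mean(0))
e=((C[3]-C[0])+(C[2]-C[1]))/2; g=((C[1]-C[0])+(C[2]-C[3]))/2;print(np.linalg.norm(e),np.linalg.norm(g),np.arctan2(e[1],e[0]),np.arctan2(-g[0],g[1]))
A,B=f((337,378),.04),f((474,395),.04); d=B-A; print("step",A,B,(A+B)/2,np.linalg.norm(d),np.arctan2(-d[0],d[1]))
A,B=f((339,326),.03),f((482,345),.03); d=B-A; print("front",A,B,(A+B)/2,np.linalg.norm(d),np.arctan2(-d[0],d[1]))
A,B=f((327,461),.056),f((463,478),.056); d=B-A; print("stop",A,B,np.linalg.norm(d),np.arctan2(-d[0],d[1]))
print("washer",f((270,328),0),"socket",f((543,345),0.045))
# check side cam step corners
o=np.array([A[0],0])
for p in((283,170),(277,210)): print("side step",ray("side",p,.04)[:2])
E
```

```text
plate [[0.5243, 0.0091], [0.5373, 0.086], [0.6057, 0.0791], [0.5973, -0.0027]] [0.56613547 0.04285671]
0.07128400443243438 0.08009470534816525 -0.13095843449702452 -0.1334730304893842
step [ 0.59360385 -0.0219312 ] [0.6232991  0.11766489] [0.60845147 0.04786685] 0.14271956938869382 -0.20959838760787217
front [ 0.54118465 -0.01525536] [0.57255203 0.12909282] [0.55686834 0.05691873] 0.14771699720630024 -0.21397695172471054
stop [ 0.67921929 -0.04005257] [0.71056576 0.10072697] 0.14422717462649798 -0.21908940873352406
washer [ 0.54699203 -0.09659447] socket [0.57131996 0.18694799]
side step [0.61578619 0.11351305]
side step [ 0.5924717  -0.03630448]
```

Call:
drive_tool(
  deltas=[
    {"linear": [10, -2, -30], "twist": -4, "claw": 0.6},
    {"linear": [20, -3, -65], "twist": -8, "claw": 0.6},
    {"linear": [20, -3, -100], "twist": -8, "claw": 0.6},
    {"linear": [20, -3, -135], "twist": -8, "claw": 0.6},
    {"linear": [20, -3, -170], "twist": -8, "claw": 0.6},
    {"linear": [20, -3, -205], "twist": -8, "claw": 0.6},
    {"linear": [20, -3, -235], "twist": -8, "claw": 0.6},
    {"linear": [20, -3, -260], "twist": -8, "claw": 0.6},
    {"linear": [20, -3, -272], "twist": -8, "claw": 0.6},
    {"linear": [20, -3, -272], "twist": -8, "claw": 0.6},
  ],
)

```text
clock: 2.32
position: [0.502, 0.057, 0.0276]
ee_rot: [-0.003, 0.106, 0.994, -0.0]
contact_force: [-0.3, -0.2, 0.6]
width: 0.0513
gripper_force: 0.0
```

```bash
python3 - <<'E'
from h import *
im=[cv2.cvtColor(eyes.get_image(n),cv2.COLOR_RGB2BGR) for n in("side","scene")]
a=cv2.resize(im[0][150:230,220:340],(720,480),interpolation=cv2.INTER_CUBIC); cv2.imwrite("pics/c2.png",a)
print(sensors.get_state()["position"],sensors.get_state()["ee_rot"])
E
```

```text
[0.50467109 0.05659364 0.03041946] [-1.67351469e-04  1.06078268e-01  9.94357761e-01  1.28618643e-04]
```

View pics/c2.png

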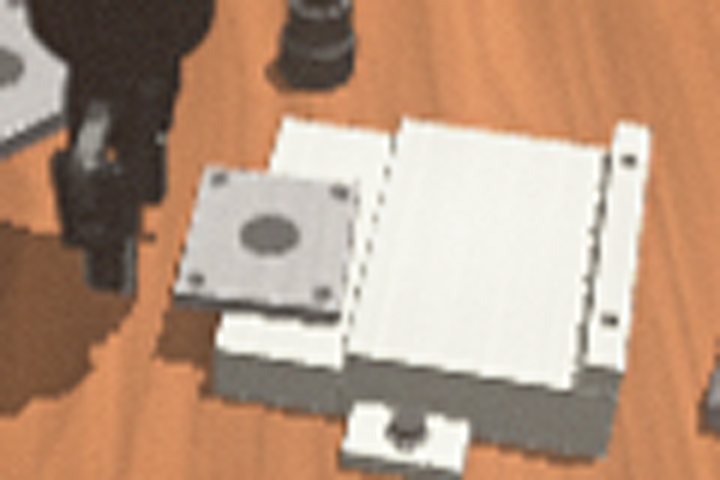

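The fingers hang at crop (110,250), clear in front of the plate's front edge (190,235). I'm lowering them a little and advancing along the fixture's x.

Call:
drive_tool(
  deltas=[
    {"linear": [3, -0.6, -8], "twist": 0, "claw": 0.6},
    {"linear": [6, -1.3, -8], "twist": 0, "claw": 0.6},
    {"linear": [9, -1.9, -8], "twist": 0, "claw": 0.6},
    {"linear": [11, -2.4, -8], "twist": 0, "claw": 0.6},
    {"linear": [13, -2.8, -8], "twist": 0, "claw": 0.6},
    {"linear": [15, -3.2, -8], "twist": 0, "claw": 0.6},
    {"linear": [16, -3.4, -8], "twist": 0, "claw": 0.6},
    {"linear": [17, -3.7, -8], "twist": 0, "claw": 0.6},
    {"linear": [18, -3.9, -8], "twist": 0, "claw": 0.6},
    {"linear": [19, -4.1, -8], "twist": 0, "claw": 0.6},
    {"linear": [20, -4.3, -8], "twist": 0, "claw": 0.6},
    {"linear": [20, -4.3, -8], "twist": 0, "claw": 0.6},
  ],
)

```text
clock: 3.42
position: [0.5235, 0.0511, 0.0222]
ee_rot: [-0.001, 0.107, 0.994, -0.0]
contact_force: [-5.0, 2.0, 4.5]
width: 0.0514
gripper_force: 2.7
```

Call:
drive_tool(
  deltas=[
    {"linear": [1, -0.2, 0], "twist": 0, "claw": 0.6},
    {"linear": [2, -0.4, 0], "twist": 0, "claw": 0.6},
    {"linear": [3, -0.6, 0], "twist": 0, "claw": 0.6},
    {"linear": [3, -0.6, 0], "twist": 0, "claw": 0.6},
  ],
)

```text
clock: 3.75
position: [0.526, 0.0504, 0.0222]
ee_rot: [-0.002, 0.107, 0.994, -0.0]
contact_force: [-7.0, 1.5, 5.5]
width: 0.051
gripper_force: 3.0
```

Call:
drive_tool(
  deltas=[
    {"linear": [1, -0.2, 0], "twist": 0, "claw": 0.6},
    {"linear": [2, -0.4, 0], "twist": 0, "claw": 0.6},
    {"linear": [2, -0.4, 0], "twist": 0, "claw": 0.6},
    {"linear": [2, -0.4, 0], "twist": 0, "claw": 0.6},
  ],
)

```text
clock: 4.08
position: [0.5277, 0.05, 0.0222]
ee_rot: [-0.002, 0.107, 0.994, -0.0]
contact_force: [-5.8, 1.7, 5.6]
width: 0.0516
gripper_force: 3.2
```

```bash
python3 - <<'E'
from h import *
im=[cv2.cvtColor(eyes.get_image(n),cv2.COLOR_RGB2BGR) for n in("side","scene")]
a=cv2.resize(im[0][160:230,230:335],(600,400),interpolation=cv2.INTER_CUBIC); cv2.imwrite("pics/c3.png",a)
s=sensors.get_state();print(s["position"],s["contact_force"],s["moment"])
E
```

```text
[0.52772874 0.04998125 0.02218231] [-5.524958    1.43029464  5.52058598] [ 0.15287271  0.89996769 -0.01749672]
```

View pics/c3.png

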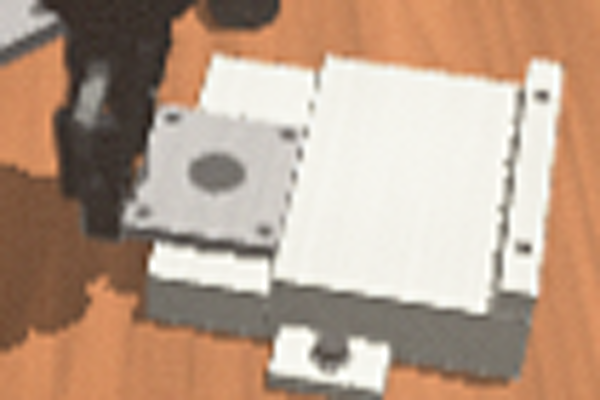

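The plate's far edge is now about parallel with the step edge and nearly touching it (crop (285,190)), with both fingers on the front edge (130,190). I'll push on until the force rises.

Call:
drive_tool(
  deltas=[
    {"linear": [1, -0.2, 0], "twist": 0, "claw": 0.6},
    {"linear": [2, -0.4, 0], "twist": 0, "claw": 0.6},
    {"linear": [2, -0.4, 0], "twist": 0, "claw": 0.6},
  ],
)

```text
clock: 4.43
position: [0.5277, 0.05, 0.0221]
ee_rot: [-0.004, 0.107, 0.994, -0.0]
contact_force: [-10.1, 2.0, 8.6]
width: 0.0511
gripper_force: 5.0
```

Call:
drive_tool(
  deltas=[
    {"linear": [1, -0.2, 0], "twist": 0, "claw": 0.6},
    {"linear": [2, -0.4, 0], "twist": 0, "claw": 0.6},
    {"linear": [2, -0.4, 0], "twist": 0, "claw": 0.6},
  ],
)

```text
clock: 4.68
position: [0.5277, 0.05, 0.0219]
ee_rot: [-0.006, 0.107, 0.994, -0.0]
contact_force: [-13.9, 3.1, 11.3]
width: 0.0511
gripper_force: 6.8
```

Call:
drive_tool(
  deltas=[
    {"linear": [0.5, -0.1, 3], "twist": 0, "claw": 0.6},
    {"linear": [1, -0.2, 6], "twist": 0, "claw": 0.6},
    {"linear": [1, -0.2, 9], "twist": 0, "claw": 0.6},
    {"linear": [1, -0.2, 12], "twist": 0, "claw": 0.6},
    {"linear": [1, -0.2, 12], "twist": 0, "claw": 0.6},
  ],
)

```text
clock: 5.1
position: [0.5277, 0.0501, 0.0324]
ee_rot: [-0.007, 0.108, 0.994, 0.0]
contact_force: [-10.5, 4.3, -2.0]
width: 0.0513
gripper_force: 5.6
```

```bash
python3 - <<'E'
from h import *
im=[cv2.cvtColor(eyes.get_image(n),cv2.COLOR_RGB2BGR) for n in("side","scene")]
a=cv2.resize(im[0][160:230,230:335],(600,400),interpolation=cv2.INTER_CUBIC); cv2.imwrite("pics/c4.png",a)
s=sensors.get_state();print(s["position"],s["contact_force"],s["moment"])
E
```

```text
[0.5277089  0.05009634 0.0321116 ] [-10.18531365   4.04508384  -2.03022997] [ 0.76730278  1.61808847 -0.11690853]
```

View pics/c4.png

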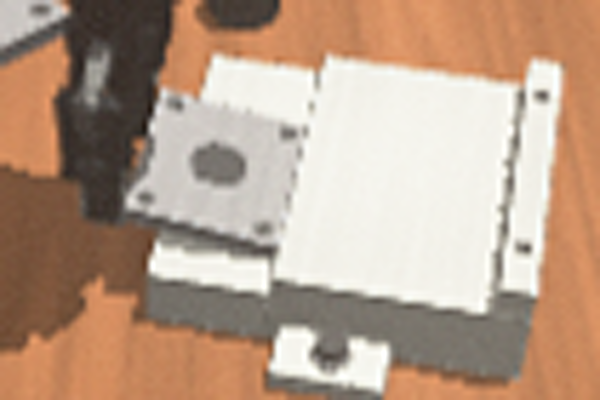

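The front edge has lifted about 10 mm: the near corner is up at crop (130,205) and a shadow gap shows on the shelf at (200,250). I'm continuing along the arc.

Call:
drive_tool(
  deltas=[
    {"linear": [0.2, 0, 4], "twist": 0, "claw": 0.6},
    {"linear": [0.6, -0.1, 8], "twist": 0, "claw": 0.6},
    {"linear": [1, -0.2, 11], "twist": 0, "claw": 0.6},
    {"linear": [1.5, -0.3, 14], "twist": 0, "claw": 0.6},
    {"linear": [2.5, -0.5, 18], "twist": 0, "claw": 0.6},
    {"linear": [4, -0.9, 22], "twist": 0, "claw": 0.6},
    {"linear": [5, -1.1, 25], "twist": 0, "claw": 0.6},
    {"linear": [5, -1.1, 25], "twist": 0, "claw": 0.6},
  ],
)

```text
clock: 5.87
position: [0.5331, 0.0489, 0.0581]
ee_rot: [-0.007, 0.107, 0.994, 0.0]
contact_force: [-12.6, 2.9, 3.4]
width: 0.0515
gripper_force: 6.3
```

Call:
drive_tool(
  deltas=[
    {"linear": [1.8, -0.4, 4], "twist": 0, "claw": 0.6},
    {"linear": [4, -0.9, 8], "twist": 0, "claw": 0.6},
    {"linear": [6.5, -1.4, 11], "twist": 0, "claw": 0.6},
    {"linear": [9, -1.9, 14], "twist": 0, "claw": 0.6},
    {"linear": [12, -2.6, 17], "twist": 0, "claw": 0.6},
    {"linear": [15, -3.2, 20], "twist": 0, "claw": 0.6},
    {"linear": [18, -3.9, 23], "twist": 0, "claw": 0.6},
    {"linear": [21, -4.5, 26], "twist": 0, "claw": 0.6},
    {"linear": [21, -4.5, 26], "twist": 0, "claw": 0.6},
  ],
)

```text
clock: 6.62
position: [0.5619, 0.0429, 0.0862]
ee_rot: [0.001, 0.107, 0.994, -0.0]
contact_force: [-1.6, 0.9, 2.3]
width: 0.0512
gripper_force: 1.1
```

```bash
python3 - <<'E'
from h import *
im=[cv2.cvtColor(eyes.get_image(n),cv2.COLOR_RGB2BGR) for n in("side","scene")]
a=cv2.resize(im[0][150:230,230:335],(525,400),interpolation=cv2.INTER_CUBIC)
b=cv2.resize(im[1][170:250,230:280],(250,400),interpolation=cv2.INTER_CUBIC); cv2.imwrite("pics/c5.png",np.hstack([a,b]))
s=sensors.get_state();print(s["position"],s["contact_force"],s["moment"])
E
```

```text
[0.56132649 0.04308081 0.08555385] [-2.95011048 -0.11030882  2.01489243] [ 0.01523817  0.35636631 -0.03515513]
```

View pics/c5.png

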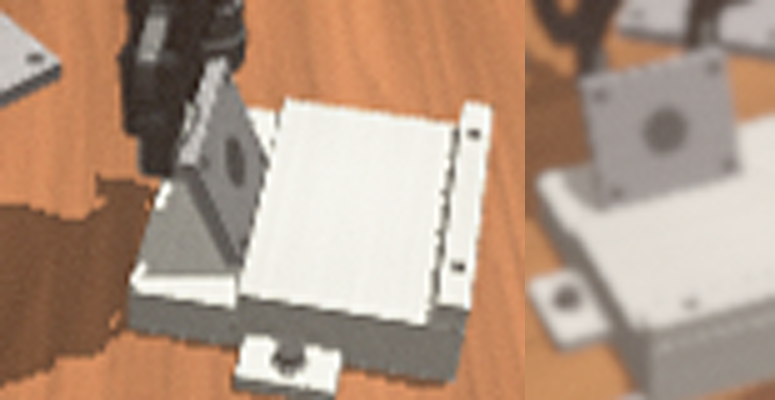

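The plate is about 65° up, its far edge at the foot of the step (crop (240,255)), square, and the fingers on its front edge. I'll tip it past upright slowly.

Call:
drive_tool(
  deltas=[
    {"linear": [3, -0.6, 1], "twist": 0, "claw": 0.6},
    {"linear": [7, -1.5, 2.5], "twist": 0, "claw": 0.6},
    {"linear": [11, -2.4, 3.5], "twist": 0, "claw": 0.6},
    {"linear": [15, -3.2, 4], "twist": 0, "claw": 0.6},
    {"linear": [18, -3.9, 5], "twist": 0, "claw": 0.6},
    {"linear": [21, -4.5, 5], "twist": 0, "claw": 0.6},
    {"linear": [24, -5.2, 5], "twist": 0, "claw": 0.6},
    {"linear": [26, -5.6, 6], "twist": 0, "claw": 0.6},
    {"linear": [28, -6, 6], "twist": 0, "claw": 0.6},
    {"linear": [28, -6, 6], "twist": 0, "claw": 0.6},
  ],
)

```text
clock: 7.55
position: [0.5893, 0.0374, 0.0913]
ee_rot: [0.0, 0.107, 0.994, 0.0]
contact_force: [0.0, 0.1, 0.2]
width: 0.051
gripper_force: 0.0
```

Call:
drive_tool(
  deltas=[
    {"linear": [2, -0.4, 0], "twist": 0, "claw": 0.6},
    {"linear": [4, -0.9, 0], "twist": 0, "claw": 0.6},
    {"linear": [6, -1.3, 0], "twist": 0, "claw": 0.6},
    {"linear": [8, -1.7, 0], "twist": 0, "claw": 0.6},
    {"linear": [10, -2.1, 0], "twist": 0, "claw": 0.6},
    {"linear": [12, -2.6, 0], "twist": 0, "claw": 0.6},
    {"linear": [14, -3, 0], "twist": 0, "claw": 0.6},
    {"linear": [14, -3, 0], "twist": 0, "claw": 0.6},
    {"linear": [14, -3, 0], "twist": 0, "claw": 0.6},
    {"linear": [14, -3, 0], "twist": 0, "claw": 0.6},
  ],
)

```text
clock: 8.38
position: [0.6026, 0.0345, 0.0913]
ee_rot: [-0.0, 0.107, 0.994, 0.0]
contact_force: [-0.2, 0.1, 0.1]
width: 0.0512
gripper_force: 0.0
```

```bash
python3 - <<'E'
from h import *
im=[cv2.cvtColor(eyes.get_image(n),cv2.COLOR_RGB2BGR) for n in("side","scene")]
a=cv2.resize(im[0][150:230,230:335],(525,400),interpolation=cv2.INTER_CUBIC)
b=cv2.resize(im[1][170:250,230:280],(250,400),interpolation=cv2.INTER_CUBIC); cv2.imwrite("pics/c6.png",np.hstack([a,b]))
s=sensors.get_state();print(s["position"],s["contact_force"],s["moment"])
E
```

```text
[0.60261985 0.03453848 0.09128449] [-0.16037131 -0.62836554  0.16542719] [-0.02910518  0.02446399  0.00478543]
```

View pics/c6.png

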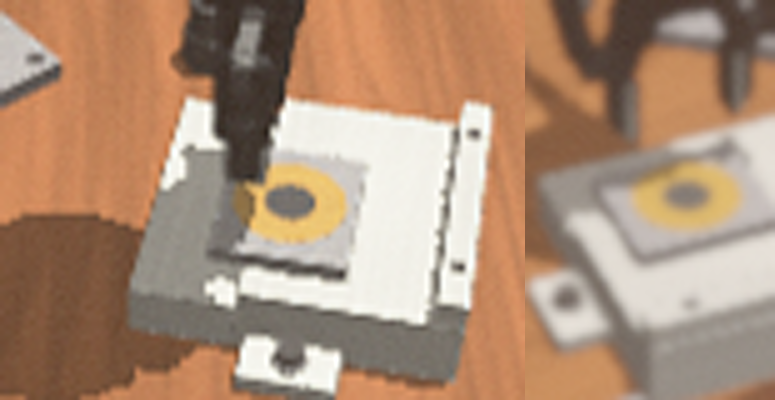

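The plate lies flat on the bed, bronze ring up, centre at crop (290,203), far edge at (225,235), well clear of the stop. I'm backing off over the shelf and lowering in steps, touching the shelf lightly to find the tip height.

Call:
drive_tool(
  deltas=[
    {"linear": [-15, 3.2, 0], "twist": 0, "claw": 0.6},
    {"linear": [-28, 6, 0], "twist": 0, "claw": 0.6},
    {"linear": [-37, 8, 0], "twist": 0, "claw": 0.6},
    {"linear": [-37, 8, -15], "twist": 0, "claw": 0.6},
    {"linear": [-37, 8, -30], "twist": 0, "claw": 0.6},
    {"linear": [-37, 8, -40], "twist": 0, "claw": 0.6},
    {"linear": [-37, 8, -46], "twist": 0, "claw": 0.6},
    {"linear": [-37, 8, -48], "twist": 0, "claw": 0.6},
    {"linear": [-37, 8, -48], "twist": 0, "claw": 0.6},
    {"linear": [-37, 8, -48], "twist": 0, "claw": 0.6},
  ],
)

```text
clock: 9.32
position: [0.5663, 0.0425, 0.0436]
ee_rot: [0.0, 0.107, 0.994, 0.0]
contact_force: [-0.4, -0.4, 0.2]
width: 0.0512
gripper_force: 0.0
```

Call:
drive_tool(
  deltas=[
    {"linear": [0, 0, -1], "twist": 0, "claw": 0.6},
    {"linear": [0, 0, -2], "twist": 0, "claw": 0.6},
    {"linear": [0, 0, -3], "twist": 0, "claw": 0.6},
    {"linear": [0, 0, -4], "twist": 0, "claw": 0.6},
    {"linear": [0, 0, -4], "twist": 0, "claw": 0.6},
  ],
)

```text
clock: 9.73
position: [0.5657, 0.0425, 0.0393]
ee_rot: [-0.0, 0.107, 0.994, 0.0]
contact_force: [-0.1, -0.5, 0.4]
width: 0.0514
gripper_force: 0.0
```

Call:
drive_tool(
  deltas=[
    {"linear": [0, 0, -1], "twist": 0, "claw": 0.6},
    {"linear": [0, 0, -2], "twist": 0, "claw": 0.6},
    {"linear": [0, 0, -3], "twist": 0, "claw": 0.6},
    {"linear": [0, 0, -3], "twist": 0, "claw": 0.6},
  ],
)

```text
clock: 10.07
position: [0.5659, 0.0425, 0.0378]
ee_rot: [0.0, 0.107, 0.994, 0.0]
contact_force: [-3.2, 0.7, 10.3]
width: 0.0513
gripper_force: 5.0
```

Call:
drive_tool(
  deltas=[
    {"linear": [0, 0, 8], "twist": 0, "claw": 0.6},
    {"linear": [0, 0, 16], "twist": 0, "claw": 0.6},
    {"linear": [0, 0, 16], "twist": 0, "claw": 0.6},
    {"linear": [4, -0.9, 16], "twist": 0, "claw": 0.6},
    {"linear": [8, -1.7, 16], "twist": 0, "claw": 0.6},
    {"linear": [12, -2.6, 16], "twist": 0, "claw": 0.6},
    {"linear": [15, -3.2, 16], "twist": 0, "claw": 0.6},
    {"linear": [18, -3.9, 16], "twist": 0, "claw": 0.6},
    {"linear": [21, -4.5, 16], "twist": 0, "claw": 0.6},
    {"linear": [24, -5.2, 16], "twist": 0, "claw": 0.6},
    {"linear": [27, -5.8, 16], "twist": 0, "claw": 0.6},
    {"linear": [30, -6.5, 16], "twist": 0, "claw": 0.6},
  ],
)

```text
clock: 11.07
position: [0.5926, 0.0365, 0.0516]
ee_rot: [-0.004, 0.107, 0.994, 0.0]
contact_force: [-6.3, 0.5, 4.0]
width: 0.0513
gripper_force: 3.2
```

Call:
drive_tool(
  deltas=[
    {"linear": [3, -0.6, 0], "twist": 0, "claw": 0.6},
    {"linear": [6, -1.3, 0], "twist": 0, "claw": 0.6},
    {"linear": [9, -1.9, 0], "twist": 0, "claw": 0.6},
    {"linear": [12, -2.6, 0], "twist": 0, "claw": 0.6},
    {"linear": [15, -3.2, 0], "twist": 0, "claw": 0.6},
    {"linear": [17, -3.7, 0], "twist": 0, "claw": 0.6},
    {"linear": [17, -3.7, 0], "twist": 0, "claw": 0.6},
  ],
)

```text
clock: 11.65
position: [0.6106, 0.0326, 0.0516]
ee_rot: [-0.003, 0.107, 0.994, 0.0]
contact_force: [-4.6, 0.5, 3.3]
width: 0.0515
gripper_force: 2.5
```

Call:
drive_tool(
  deltas=[
    {"linear": [2, -0.4, 0], "twist": 0, "claw": 0.6},
    {"linear": [4, -0.9, 0], "twist": 0, "claw": 0.6},
    {"linear": [6, -1.3, 0], "twist": 0, "claw": 0.6},
    {"linear": [8, -1.7, 0], "twist": 0, "claw": 0.6},
    {"linear": [9, -1.9, 0], "twist": 0, "claw": 0.6},
    {"linear": [9, -1.9, 0], "twist": 0, "claw": 0.6},
  ],
)

```text
clock: 12.15
position: [0.6207, 0.0305, 0.0517]
ee_rot: [-0.001, 0.107, 0.994, 0.0]
contact_force: [-3.1, 0.5, 0.4]
width: 0.0512
gripper_force: 1.7
```

Call:
drive_tool(
  deltas=[
    {"linear": [1, -0.2, 0], "twist": 0, "claw": 0.6},
    {"linear": [2, -0.4, 0], "twist": 0, "claw": 0.6},
    {"linear": [3, -0.6, 0], "twist": 0, "claw": 0.6},
    {"linear": [4, -0.9, 0], "twist": 0, "claw": 0.6},
    {"linear": [4, -0.9, 0], "twist": 0, "claw": 0.6},
  ],
)

```text
clock: 12.57
position: [0.622, 0.0303, 0.0516]
ee_rot: [-0.004, 0.107, 0.994, 0.0]
contact_force: [-10.0, 2.1, 5.2]
width: 0.0513
gripper_force: 4.9
```

Call:
drive_tool(
  deltas=[
    {"linear": [1, -0.2, 0], "twist": 0, "claw": 0.6},
    {"linear": [2, -0.4, 0], "twist": 0, "claw": 0.6},
    {"linear": [2, -0.4, 0], "twist": 0, "claw": 0.6},
  ],
)

```text
clock: 12.82
position: [0.6221, 0.0303, 0.0516]
ee_rot: [-0.006, 0.107, 0.994, 0.0]
contact_force: [-12.6, 3.0, 7.2]
width: 0.0516
gripper_force: 6.6
```

Call:
drive_tool(
  deltas=[
    {"linear": [2, -0.4, 0], "twist": 0, "claw": 0.6},
    {"linear": [4, -0.9, 0], "twist": 0, "claw": 0.6},
    {"linear": [4, -0.9, 0], "twist": 0, "claw": 0.6},
    {"linear": [4, -0.9, 0], "twist": 0, "claw": 0.6},
  ],
)

```text
clock: 13.15
position: [0.6222, 0.0303, 0.0516]
ee_rot: [-0.01, 0.107, 0.994, 0.001]
contact_force: [-19.5, 3.9, 14.1]
width: 0.0512
gripper_force: 10.2
```

Call:
drive_tool(
  deltas=[
    {"linear": [-6, 1.3, 0], "twist": 0, "claw": 0.6},
    {"linear": [-14, 3, 0], "twist": 0, "claw": 0.6},
    {"linear": [-30, 6.5, 0], "twist": 0, "claw": 0.6},
    {"linear": [-50, 11, 15], "twist": 0, "claw": 0.6},
    {"linear": [-70, 15, 40], "twist": 0, "claw": 0.6},
    {"linear": [-90, 19, 75], "twist": 0, "claw": 0.6},
    {"linear": [-110, 23, 110], "twist": 0, "claw": 0.6},
    {"linear": [-130, 28, 145], "twist": 0, "claw": 0.6},
    {"linear": [-140, 30, 180], "twist": 0, "claw": 0.6},
    {"linear": [-140, 30, 200], "twist": 0, "claw": 0.6},
    {"linear": [-140, 30, 200], "twist": 0, "claw": 0.6},
    {"linear": [-140, 30, 200], "twist": 0, "claw": 0.6},
  ],
)

```text
clock: 14.15
position: [0.4938, 0.058, 0.2541]
ee_rot: [0.004, 0.107, 0.994, 0.0]
contact_force: [0.1, -0.8, -0.6]
width: 0.0512
gripper_force: 0.0
```

```bash
python3 - <<'E'
from h import *
import pickle
cm=eyes.camera_model("wrist"); pickle.dump(cm,open("w2.pkl","wb"))
w=cv2.cvtColor(eyes.get_image("wrist"),cv2.COLOR_RGB2BGR); s_=cv2.cvtColor(eyes.get_image("side"),cv2.COLOR_RGB2BGR); cv2.imwrite("pics/w2.png",w); cv2.imwrite("pics/s2.png",s_)
p=proj("",np.array([.66,.03,.045]),cm);print(p)
a=cv2.resize(s_[150:230,230:350],(600,400),interpolation=cv2.INTER_CUBIC);cv2.imwrite("pics/c7.png",a)
s=sensors.get_state();print(s["position"],s["contact_force"])
E
```

```text
[266.30026928 289.22515369]
[0.49201456 0.05801093 0.25137733] [-0.31939648 -0.37270843 -0.05814422]
```

View pics/c7.png

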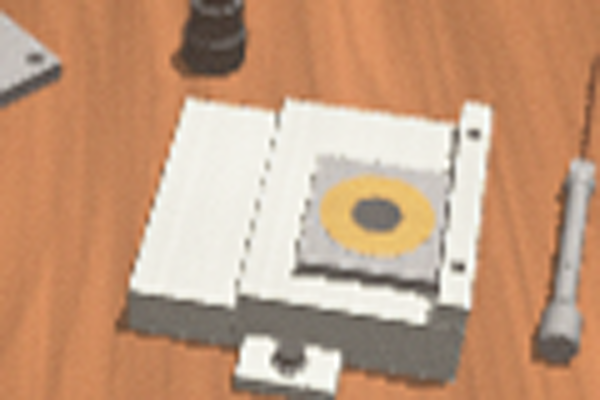

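The plate is bearing face up, square against the stop along crop (445,165)-(437,290). The loose parts are untouched and the arm is clear, so I'm handing in.

```bash
python3 -c "
from rig import manip; print(manip.sign_off())"
```

```text
the job is handed in; nothing more can be done
None
```

The job is handed in: the plate was tipped over the step without gripping and lies bearing face up, looking square and home against the back stop in the last picture, with the loose things around the block not touched and the arm clear; the sign-off gave no verdict.

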